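Fetch the stepped lens from the revolving lens stand

TASK

Turn the revolving lens stand by the upright handles of its star wheel until the stepped lens (the tall one whose barrel steps in to a slimmer tube) stands over the pointer on the stand's foot and comes to rest. Lift that lens out there, along its lean, then set it down upright with its foot wholly on the round rubber pad of the measuring plate; do not drop it, let go only once it stands. Leave the other three lenses in their pockets and do not disturb the other things on the bench.

Things in the scene. Friction and masses are not known exactly. Their poses are not given: they have to be found in the camera images.
- stand: Fixed round grey foot of the lens stand, radius 105, 16 high. Origin on the turning axis (vertical), at bench level. Its pointer, a flat steel tongue 24 wide, 10 high, reaches out along the foot's own -x to 170 from the axis, roughly towards the robot.
- pointer (a point): Index point on the foot: 120 from the turning axis along the pointer's direction, 20 above the bench.
- turret: Turning part; origin on the axis at bench level, z up, own x, y turn with it. Turns endlessly either way against dry friction of 0.18 N m (3 N at a handle), stays where left. Disc of radius 112, 57 to 65 high; four square pockets 90 deg apart leaning out 25 deg; column of radius 24; black hub of radius 28, 247 to 259 high; three star arms, axis 252 high, radius 7.
- handle0 (a point): Top centre of a star handle: an upright black round bar, 20 in diameter, standing from 252 to 312 above the bench, 62 from the turning axis. The three handles are 120 deg apart; this one is in the direction of the stepped lens's pocket. The free part above the arm is 53 tall.
- handle1 (a point): Top centre of the second star handle, like handle0, 120 deg anticlockwise (seen from above) from it.
- handle2 (a point): Top centre of the third star handle, like handle0, 240 deg anticlockwise (seen from above) from it.
- pocket_front (a point): Point of the turret 120 from the axis in the direction of the stepped lens's pocket, 20 above the bench. The pocket stands over the pointer when this point meets pointer (within 25 mm, that is about 12 deg).
- pocket_step (a point): Centre of the inner floor of the stepped lens's pocket: 85 from the axis, 90 above the bench. Pocket: square, 60 inside, walls 4 thick and 45 high, leaning outward 25 deg; its lens rests against the outer wall. All four pockets are alike.
- pocket_plain (a point): Centre of the inner floor of the plain lens's pocket, 90 deg anticlockwise (seen from above) from pocket_step.
- pocket_hood (a point): Centre of the inner floor of the hooded lens's pocket, opposite pocket_step.
- pocket_cone (a point): Centre of the inner floor of the conical lens's pocket, 90 deg clockwise (seen from above) from pocket_step.
- lens_step: The wanted lens, loose: black barrel, diameter 54 for its lower 80, then a slimmer coaxial tube, diameter 40 for the upper 50; 130 long in all, about 0.4 kg (0.3 to 0.55). Origin at the centre of its flat foot, z along its axis to the glass. In its pocket it leans 25 deg outward.
- lens_plain: Bystander: plain black lens, diameter 54, 100 long, in its pocket. Origin at the centre of its foot, z along its axis.
- lens_hood: Bystander: black lens, diameter 54 for 65, then a wider hood of diameter 68, 100 long in all, in its pocket. Origin at the centre of its foot, z along its axis.
- lens_cone: Bystander: short black lens, diameter 54, narrowing in a cone to 30 at the top, 85 long, in its pocket. Origin at the centre of its foot, z along its axis.
- plate: Fixed grey measuring plate, 150 (x) by 130 (y) by 20 high; origin on the bench under the pad's centre, 10 towards its own -x from the plate's middle. A steel column with a dial gauge, 150 high, stands at 70 along its +x and 45 along its +y.
- pad (a point): Centre of the top of the round black rubber pad on the plate: 90 in diameter, its top 25 above the bench. The lens's foot is wholly on the pad when it is centred within 18.
- spray_can: Bystander: aerosol can, diameter 52, 150 tall, standing loose. Origin at the centre of its base.
- glue_bottle: Bystander: white bottle, diameter 44, 100 tall, standing loose. Origin at the centre of its base.
- screwdriver: Bystander: screwdriver lying loose along its x, 170 long. Origin at its middle, on the bench.
- lens_cap: Bystander: black lens cap, diameter 60, 12 high, lying loose. Origin at the centre of its underside.
- test_block: Bystander: steel block, 90 by 50 by 25, lying loose. Origin at the centre of its underside.
- tape: Bystander: beige tape dispenser, 160 by 60, 88 tall, loose. Origin at the centre of its underside.
Not all that is in view belongs to the job. Leave any purple look-alike of the lens_step alone. Leave any red look-alike of the plate alone.

How it is judged:
By the outcome, as a careful person would: the job done as asked, in the order asked, and still so for the second after the job is handed in, with the robot touching nothing.
It also fails if it takes over 72 s, if anything falls off the work surface, if the arm or the gripper's body presses on something with over 40 N, if the wrist force passes 120 N, or if a joint passes its speed limit or range.

ROBOT

A 6-joint arm with a two-finger parallel gripper is mounted at the origin on the work surface. World frame = base frame: x ahead of the robot, y to its left, z up, the work surface at z = 0. Lengths are in m, angles in rad, forces in N, time in s.
With the tool pointing down it reaches from about 0.325 to 0.775 m from the base axis. Payload 5.5 kg.
Tool frame: the origin (TCP) lies at the very end of the fingers, on their centre line; the grasp point (between the pads) lies 19 mm behind it; z points along the fingers, y is the line along which they close (so a half turn about z gives the same grasp; the last joint's range is limited). The gripper opens to 88 mm and grips with 3 to 60 N. Pads are 20 mm wide; open, the fingers measure 115 mm over their backs; the gripper's body (75 mm by 178 mm) begins 61 mm behind the grasp point.
Start: joints at [-1.235, 0.091, 1.231, -0, 1.82, -0.057], TCP at [0.23, -0.554, 0.223] pointing down, gripper open.
Joint ranges: [-2.87, 2.87], [-0.86, 2.18], [0.17, 2.46], [-1.51, 4.65], [0.06, 2.69], [-2.65, 2.65]. Speed limits (rad/s): [2.57, 2.57, 3.01, 3.14, 3.14, 3.14].

INTERFACE

Orientations are given as a 3x3 rotation matrix whose columns are the frame's x, y, z axes.
In Python, from rig import ctrl, camera gives the robot as it stands. The module is installed in compiled form; this text tells all that it offers.
- The arm moves only by the tool servo_tool, never from a script. Its argument "moves" is a list of rows, each a list of 3 entries, a list of its own where there are three numbers: the shift along the tool's x, y, z each as a share of 50 mm, from -1 to 1, then the turn, a rotation vector about the tool's x, y, z each as a share of 0.1 rad, from -1 to 1, then the opening, from 0 (shut) to 1 (fully open). A call has 1 to 20 rows; each row shifts and turns the commanded pose from where the row before left it, along the tool's axes as they then stand; what a row does not reach is not made up. A row lasts 1/10 s, in which the tool goes at most 50 mm and 8.59 degrees, less where a joint would pass 70% of its speed; a pose out of reach is approached as far as the arm can. A call with a number of a shift or a turn outside -1 to 1 is refused whole. A call with a gripper value outside its range is refused whole. The fingers move at their own pace and stop on an object; "squeeze" is the grip in N (left out, the last holds). Time passes only in rows, so rows that do not move let the fingers close. It gives the time, the measured TCP pose, the force, the opening and the grip force at its end, in the units of the state.
- ctrl.state(): the state, without advancing time (a new reading comes with each control period).
- camera(name): name is "side" or "top"; returns a dict with "color" (384x512x3 uint8, blue, green, red), "mtx" (3x3 intrinsics, pixels), "eye" and "rotation" of the camera in the world. Camera axes: x right, y up, looking along -z (the intrinsics and any distortion apply to the point x, -y, -z); pixel columns grow to the right and rows downward; lengths in m; the calibration is good to about 2 mm. A picture is of the moment at which its call begins. There is no depth.
- ctrl.finish_job(): hands the job in; it is judged then, once.
The state is a dict: "time": time; "joints": joint angles; "joint_velocities": joint speeds; "joint_efforts": joint torques, N m; "tool_pos": TCP position; "eef_rot": TCP orientation; "wrist_force": force on the tool from outside, world axes, zero at the start; "wrist_torque": the same for the moment, N m; "width": opening from 0.0 (shut) to 1.0 (fully open); "grip_force": force on a finger pad.
Only numpy, scipy, OpenCV 4.12 (cv2) and the standard library are available. Lean on these libraries where they do the work, as an engineer would, in place of code of your own. Each camera call takes 0.05 s, during which the arm holds its last target. There are 200 camera calls.

## Working session

There is one attempt and no reset: what is moved stays moved. The work goes in short steps, Python scripts to look and compute and a tool call to move; the robot and the scene stay as the last step left them, time stands still between calls to the robot, and variables do not carry over. Pictures are saved under pics/ and viewed, at most 10 in all, crops included, and the job is handed in when it is done.

Besides the shell and the picture viewer there is one more tool, called after "Call:" by a JSON object that holds its "method" and its "body". servo_tool: Moves the arm, as the interface text tells. Its arguments: {"type":"object","properties":{"moves":{"type":"array"},"squeeze":{"type":"number"}},"required":["moves"]}

```bash
mkdir -p pics; cat > h.py <<'E'
import numpy as np, cv2, pickle
from rig import ctrl, camera
def snap(n,tag):
    c=camera(n); cv2.imwrite(f'pics/{tag}.png',c['color']); pickle.dump(c,open(f'pics/{tag}.pkl','wb')); return c
def load(tag): return pickle.load(open(f'pics/{tag}.pkl','rb'))
def ray(c,px,z):
    K=c['mtx']; d=np.linalg.solve(K,np.array([px[0],px[1],1.])); d=np.array([d[0],-d[1],-d[2]])
    d=np.array(c['rotation'])@d; e=np.array(c['eye']); return e+d*(z-e[2])/d[2]
def proj(c,p):
    q=np.array(c['rotation']).T@(np.array(p)-np.array(c['eye'])); q=np.array([q[0],-q[1],-q[2]]); u=c['mtx']@q; return u[:2]/u[2]
E
python3 - <<'E'
from h import *
a=snap('top','t0');b=snap('side','s0')
for c in(a,b):
    print({k:v for k,v in c.items() if k!='color'})
im=np.vstack([a['color'],b['color']])
cv2.imwrite('pics/t0b.png',cv2.resize(a['color'],(800,600),interpolation=3));cv2.imwrite('pics/s0b.png',cv2.resize(b['color'],(800,600),interpolation=3))
print(ctrl.state())
E
```

```text
{'mtx': array([[417.10273137,   0.        , 249.78124153],
       [  0.        , 417.10273137, 194.71480988],
       [  0.        ,   0.        ,   1.        ]]), 'eye': array([ 0.2487241 , -0.01393266,  1.37259655]), 'rotation': array([[ 0.06269057,  0.97709069, -0.2033806 ],
       [-0.998027  ,  0.06066749, -0.01617285],
       [-0.00346375,  0.20399321,  0.97896617]])}
{'mtx': array([[354.03662876,   0.        , 252.68385448],
       [  0.        , 354.03662876, 194.71293291],
       [  0.        ,   0.        ,   1.        ]]), 'eye': array([0.44392446, 0.79667414, 0.77141853]), 'rotation': array([[-0.99907354,  0.02297824, -0.03638766],
       [-0.04300876, -0.56295181,  0.82536992],
       [-0.00151895,  0.82617024,  0.56341852]])}
{'time': 0.1, 'joints': array([-1.23475271e+00,  9.17858314e-02,  1.23171921e+00, -3.11074338e-06,
        1.81978829e+00, -5.66605997e-02]), 'joint_velocities': array([-0.00059326, -0.00071319, -0.00386651,  0.00146888,  0.00081155,
       -0.00106794]), 'joint_efforts': array([ 1.37919884e-03, -4.47857952e+01, -4.07569742e+01,  6.97913859e-02,
        2.84405571e-02, -1.18967569e-04]), 'tool_pos': array([ 0.22954977, -0.5540828 ,  0.22164471]), 'eef_rot': array([[ 9.23877887e-01,  3.82686991e-01, -5.63651827e-04],
       [ 3.82687394e-01, -9.23876498e-01,  1.60455719e-03],
       [ 9.32984855e-05, -1.69811735e-03, -9.99998554e-01]]), 'wrist_force': array([-0.64880038,  0.56964323, -0.32480355]), 'wrist_torque': array([ 0.00119763, -0.00891664, -0.01321939]), 'grip_force': 0.0, 'width': 0.9997222045990896}
```

View pics/t0b.png

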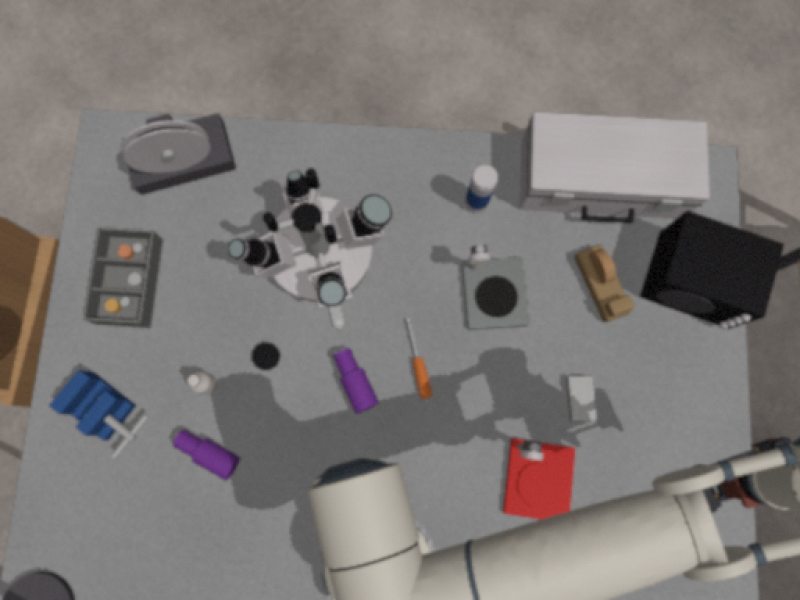

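View pics/s0b.png

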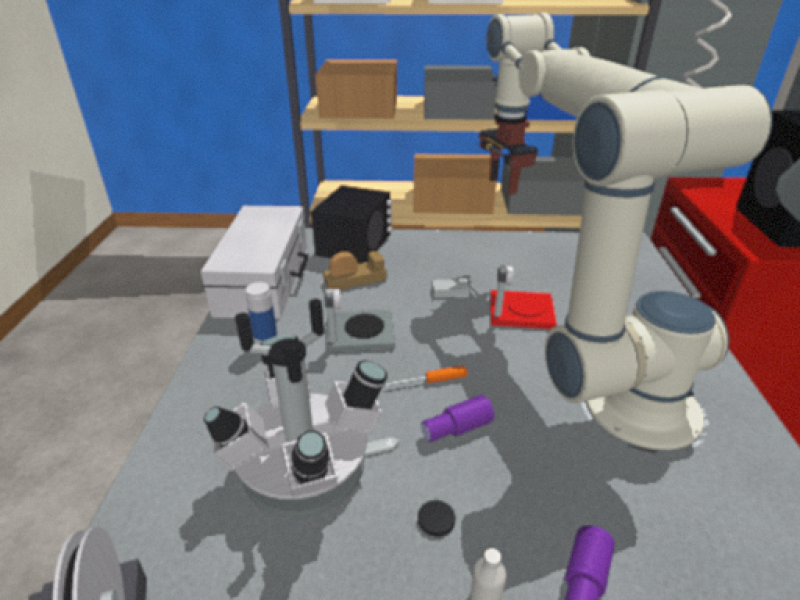

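The top view shows the stand hub at (306,216), the stepped lens to its left (240,248), the hooded one opposite (375,212), the plain one over the pointer (331,290) and the cone at (298,183). The pad is at (496,296). Next, close crops.

```bash
python3 - <<'E'
from h import *
a=load('t0')['color'][90:225,130:265];b=load('s0')['color'][170:330,120:260]
a=cv2.resize(a,(395,395),interpolation=cv2.INTER_CUBIC);b=cv2.resize(b,(395,451),interpolation=cv2.INTER_CUBIC)
o=np.zeros((451,800,3),np.uint8);o[:395,:395]=a;o[:,400:795]=b
o=np.clip(o.astype(float)*1.4,0,255).astype(np.uint8)
cv2.imwrite('pics/c1.png',o);print(395/135,395/140)
E
```

```text
2.925925925925926 2.8214285714285716
```

View pics/c1.png

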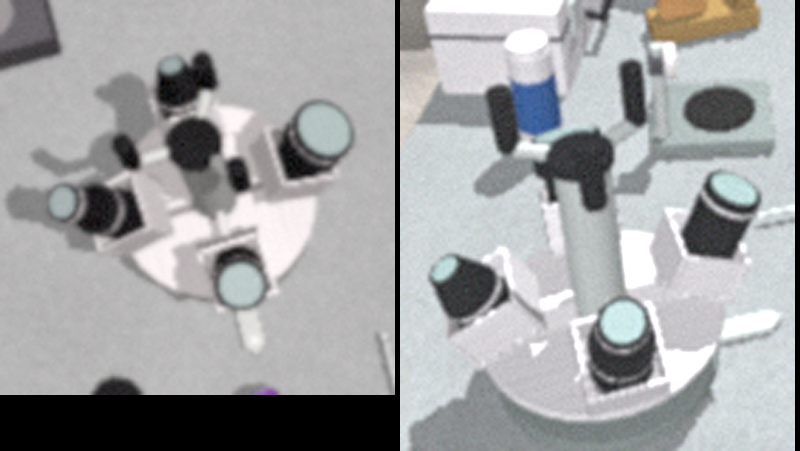

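```bash
cat >> h.py <<'E'
def cyl(x,y,f,r,z): return np.array([x+r*np.cos(f),y+r*np.sin(f),z])
R=np.radians
# name: (angle offset from step dir, r, z)
F={'hub':(0,0,.259),'h0':(0,.062,.312),'h1':(R(120),.062,.312),'h2':(R(240),.062,.312),
'step':(0,.1427,.2066),'plain':(R(90),.130,.1794),'hood':(R(180),.130,.1794),'cone':(R(270),.1236,.1658)}
def fit(obs,x0,free=(0,1,2)):
    from scipy.optimize import least_squares
    def res(p): return np.concatenate([proj(c,cyl(p[0],p[1],p[2]+F[n][0],*F[n][1:]))-px for c,n,px in obs])
    s=least_squares(res,x0,loss='soft_l1'); return s.x,res(s.x).reshape(-1,2)
E
python3 - <<'E'
from h import *
t=load('t0');s=load('s0')
T=lambda u,v:np.array([130+u/2.926-.3,90+v/2.926-.3]); S=lambda u,v:np.array([120+(u-400)/2.8214-.3,170+v/2.8214-.3])
obs=[(t,'hub',T(194,142)),(t,'h0',T(123,146)),(t,'h2',T(202,63)),(t,'h1',T(237,166)),
(t,'step',T(63,202)),(t,'plain',T(241,284)),(t,'hood',T(323,129)),(t,'cone',T(172,65)),
(s,'hub',S(583,153)),(s,'h0',S(594,145)),(s,'h2',S(502,93)),(s,'h1',S(632,68)),
(s,'step',S(622,322)),(s,'plain',S(735,188)),(s,'cone',S(446,270))]
p,r=fit(obs,[.55,.15,1.5]); print(p,np.degrees(p[2]))
for o,q in zip(obs,r): print(o[1],q.round(1))
tip=ray(t,T(254,346),.01); print('tip',tip, ray(s,S(780,318),.01), np.hypot(*(tip[:2]-p[:2])),'psi',np.degrees(np.arctan2(*(tip[:2]-p[:2])[::-1])))
print('h0 foot',[cyl(*p,.062,.3)+0*1, cyl(p[0],p[1],p[2]+R(120),.062,.3),cyl(p[0],p[1],p[2]+R(240),.062,.3)])
k=512/800
print('pad',ray(t,(496*k,296*k),.025),ray(s,(364*k,326*k),.025))
for n,u,v,z in [('gauge',478,250,.15),('plateTL',464,262,.02),('BR',528,326,.02),('TR',522,256,.02),('BL',468,330,.02),('spray',485,178,.15),('block',0,0,0)]:
    print(n,ray(t,(u*k,v*k),z).round(3))
E
```

```text
[0.63080198 0.16648667 1.95403751] 111.95810234219917
hub [-0.5  0.5]
h0 [-1.  -0.5]
h2 [-0.5 -0.4]
h1 [-0.8  0.3]
step [-0.3  0.8]
plain [-0.1  1.1]
hood [0.2 0.8]
cone [-0.6  0.8]
hub [-0.8 -1.3]
h0 [-2.1 -0.7]
h2 [-1.1 -1.6]
h1 [-0.2 -1.7]
step [ 0.7 -0.7]
plain [-0.  0.]
cone [-0.1 -0.8]
tip [0.48022336 0.11589072 0.01      ] [0.46959561 0.11648903 0.01      ] 0.15885173156230087 psi -161.4271303143432
h0 foot [array([0.60761842, 0.22398903, 0.3       ]), array([0.59259526, 0.11765793, 0.3       ]), array([0.69219228, 0.15781304, 0.3       ])]
pad [ 0.5603379 -0.2138774  0.025    ] [ 0.55810257 -0.2065474   0.025     ]
gauge [ 0.621 -0.158  0.15 ]
plateTL [ 0.632 -0.144  0.02 ]
BR [ 0.501 -0.284  0.02 ]
TR [ 0.653 -0.268  0.02 ]
BL [ 0.485 -0.158  0.02 ]
spray [ 0.771 -0.166  0.15 ]
block [1.217 0.986 0.   ]
```

```bash
cat >> h.py <<'E'
from scipy.spatial.transform import Rotation as Ro, Slerp
def rotd(yaw): # tool down, y axis at yaw (deg)
    a=R(yaw); y=np.array([np.cos(a),np.sin(a),0]); z=np.array([0,0,-1.]); return np.column_stack([np.cross(y,z),y,z])
def rows(poses,op,show=True):
    """poses: list of (pos,rot), first=current commanded"""
    p,r=np.array(poses[0][0]),np.array(poses[0][1]); out=[]
    for q,m in poses[1:]:
        s=np.round(r.T@(np.array(q)-p)/.05,2); w=np.round(Ro.from_matrix(r.T@m).as_rotvec()/.1,2)
        assert abs(s).max()<=1 and abs(w).max()<=1,(s,w)
        out.append([(s+0).tolist(),(w+0).tolist(),op]); p=p+r@s*.05; r=r@Ro.from_rotvec(w*.1).as_matrix()
    if show: print(str(out).replace(' ','')); print('end',p.round(4),Ro.from_matrix(rotd(0).T@r).as_rotvec(True).round(2))
    return p,r
def line(p0,r0,p1,r1,n):
    sl=Slerp([0,1],Ro.from_matrix([r0,r1])); return [(np.array(p0)+(np.array(p1)-p0)*i/n,sl(i/n).as_matrix()) for i in range(1,n+1)]
AX=np.array([.6308,.1665]); PH0=111.96; PSI=198.6
def cur(): s=ctrl.state(); return s['tool_pos'],s['eef_rot']
E
python3 - <<'E'
from h import *
p,r=cur(); a=cyl(*AX,R(PH0+120),.062,.36); up=np.array([p[0],p[1],.36]); r1=rotd(PH0+210-360); r2=rotd(PH0+210)
if (r1[:,1]@r[:,1])<0: r1=rotd(PH0+210-180)
p,r=rows([(p,r)]+line(p,r,up,r1,6),1)
rows([(p,r)]+line(p,r,a,r,18),.6)
E
```

```text
[[[0.0,0.0,-0.46],[0.0,0.0,-0.86],1],[[0.0,0.0,-0.46],[-0.01,0.0,-0.85],1],[[0.0,0.0,-0.46],[0.0,0.0,-0.86],1],[[0.0,0.0,-0.46],[0.0,0.0,-0.86],1],[[0.0,0.0,-0.47],[0.0,0.0,-0.85],1],[[0.0,0.0,-0.46],[-0.01,-0.01,-0.86],1]]
end [ 0.2296 -0.5542  0.3601] [-2.000e-02 -4.000e-02  3.805e+01]
[[[0.84,-0.14,0.0],[0.0,0.0,0.0],0.6],[[0.83,-0.15,0.0],[0.0,0.0,0.0],0.6],[[0.84,-0.14,0.0],[0.0,0.0,0.0],0.6],[[0.84,-0.14,0.0],[0.0,0.0,0.0],0.6],[[0.83,-0.14,0.0],[0.0,0.0,0.0],0.6],[[0.84,-0.15,0.0],[0.0,0.0,0.0],0.6],[[0.84,-0.14,0.0],[0.0,0.0,0.0],0.6],[[0.83,-0.14,0.0],[0.0,0.0,0.0],0.6],[[0.84,-0.14,0.0],[0.0,0.0,0.0],0.6],[[0.83,-0.15,0.0],[0.0,0.0,0.0],0.6],[[0.84,-0.14,0.0],[0.0,0.0,0.0],0.6],[[0.84,-0.14,0.0],[0.0,0.0,0.0],0.6],[[0.83,-0.14,0.0],[0.0,0.0,0.0],0.6],[[0.84,-0.15,0.0],[0.0,0.0,0.0],0.6],[[0.84,-0.14,0.0],[0.0,0.0,0.0],0.6],[[0.83,-0.14,-0.01],[0.0,0.0,0.0],0.6],[[0.84,-0.14,0.0],[0.0,0.0,0.0],0.6],[[0.84,-0.15,0.0],[0.0,0.0,0.0],0.6]]
end [0.5925 0.1179 0.3602] [-2.000e-02 -4.000e-02  3.805e+01]
```

Call:
{"method": "servo_tool", "body": {"moves": [[[0,0,-0.46],[0,0,-0.86],1],[[0,0,-0.46],[0,0,-0.86],1],[[0,0,-0.46],[0,0,-0.86],1],[[0,0,-0.46],[0,0,-0.86],1],[[0,0,-0.46],[0,0,-0.86],1],[[0,0,-0.46],[0,0,-0.86],1]]}}

```text
time: 0.7
tool_pos: [0.2296, -0.5542, 0.361]
eef_rot: [[0.612, 0.791, -0.0], [0.791, -0.612, 0.001], [0.001, -0.001, -1.0]]
wrist_force: [-0.3, -0.9, 0.7]
width: 0.997
grip_force: 0.0
```

Call:
{"method": "servo_tool", "body": {"moves": [[[0.84,-0.14,0],[0,0,0],0.6],[[0.84,-0.14,0],[0,0,0],0.6],[[0.84,-0.14,0],[0,0,0],0.6],[[0.84,-0.14,0],[0,0,0],0.6],[[0.84,-0.14,0],[0,0,0],0.6],[[0.84,-0.14,0],[0,0,0],0.6],[[0.84,-0.14,0],[0,0,0],0.6],[[0.84,-0.14,0],[0,0,0],0.6],[[0.84,-0.14,0],[0,0,0],0.6],[[0.84,-0.14,0],[0,0,0],0.6],[[0.84,-0.14,0],[0,0,0],0.6],[[0.84,-0.14,0],[0,0,0],0.6],[[0.84,-0.14,0],[0,0,0],0.6],[[0.84,-0.14,0],[0,0,0],0.6],[[0.84,-0.14,0],[0,0,0],0.6],[[0.84,-0.14,0],[0,0,0],0.6],[[0.8,-0.14,0],[0,0,0],0.6],[[0.7,-0.14,0],[0,0,0],0.6],[[0,0,0],[0,0,0],0.6],[[0,0,0],[0,0,0],0.6]]}}

```text
time: 2.7
tool_pos: [0.5895, 0.1127, 0.3595]
eef_rot: [[0.614, 0.79, -0.002], [0.79, -0.614, -0.001], [-0.002, -0.001, -1.0]]
wrist_force: [0.4, -1.4, -0.4]
width: 0.598
grip_force: 0.0
```

Call:
{"method": "servo_tool", "body": {"moves": [[[0.12,-0.01,0],[0,0,0],0.6],[[0,0,0.44],[0,0,0],0.6],[[0,0,0.44],[0,0,0],0.6],[[0,0,0.44],[0,0,0],0.6],[[0,0,0.4],[0,0,0],0.6],[[0,0,0],[0,0,0],0.1],[[0,0,0],[0,0,0],0.1],[[0,0,0],[0,0,0],0.1],[[0,0,0],[0,0,0],0.1],[[0,0,0],[0,0,0],0.1],[[0,0,0],[0,0,0],0.1]], "squeeze": 15}}

```text
time: 3.8
tool_pos: [0.5931, 0.1173, 0.2762]
eef_rot: [[0.615, 0.789, 0.003], [0.789, -0.615, 0.0], [0.002, 0.002, -1.0]]
wrist_force: [1.3, -1.2, 5.4]
width: 0.225
grip_force: 15.0
```

```bash
python3 - <<'E'
from h import *
p,r=cur(); print(p, 'ang now',np.degrees(np.arctan2(p[1]-AX[1],p[0]-AX[0]))%360, np.hypot(*(p[:2]-AX)))
tot=PSI-PH0; n=14; y0=np.degrees(np.arctan2(r[1,1],r[0,1])); a0=np.degrees(np.arctan2(p[1]-AX[1],p[0]-AX[0]))
P=[(p,r)]
for i in range(1,n+1):
    P.append((cyl(*AX,R(a0+tot*i/n),.062,p[2]),rotd(y0+tot*i/n)))
rows(P,.1); print(P[-1],tot)
E
```

```text
[0.59312906 0.11725403 0.27617763] ang now 232.5856431917033 0.06200213678970859Traceback (most recent call last):
  File "<stdin>", line 7, in <module>
  File "h.py", line 28, in rows
    assert abs(s).max()<=1 and abs(w).max()<=1,(s,w)
           ^^^^^^^^^^^^^^^^^^^^^^^^^^^^^^^^^^^
AssertionError: (array([0.01, 0.13, 0.  ]), array([ 0.02, -0.02, -1.08]))
```

```bash
python3 - <<'E'
from h import *
p,r=cur(); tot=PSI-PH0; n=20; y0=np.degrees(np.arctan2(r[1,1],r[0,1])); a0=np.degrees(np.arctan2(p[1]-AX[1],p[0]-AX[0]))
P=[(p,r)]
for i in range(1,n+1): P.append((cyl(*AX,R(a0+tot*i/n),.062,p[2]),rotd(y0+tot*i/n)))
rows(P,.1); print(P[-1],tot)
E
```

```text
[[[0.0,0.09,0.0],[0.02,-0.02,-0.76],0.1],[[0.01,0.1,0.0],[0.0,0.0,-0.75],0.1],[[0.0,0.09,0.0],[0.0,0.0,-0.76],0.1],[[0.01,0.09,0.0],[0.0,0.0,-0.75],0.1],[[0.0,0.1,0.0],[0.0,0.0,-0.76],0.1],[[0.01,0.09,0.0],[0.0,0.0,-0.76],0.1],[[0.0,0.1,0.0],[0.0,0.0,-0.75],0.1],[[0.01,0.09,0.0],[0.0,0.0,-0.76],0.1],[[0.0,0.09,0.0],[0.0,0.0,-0.75],0.1],[[0.0,0.1,0.0],[0.0,0.0,-0.76],0.1],[[0.01,0.09,0.0],[0.0,0.0,-0.76],0.1],[[0.0,0.09,0.0],[0.0,0.0,-0.75],0.1],[[0.01,0.1,0.0],[0.0,0.0,-0.76],0.1],[[0.0,0.09,0.0],[0.0,0.0,-0.76],0.1],[[0.01,0.09,0.0],[0.0,0.0,-0.75],0.1],[[0.0,0.1,0.0],[0.0,0.0,-0.76],0.1],[[0.0,0.09,0.0],[0.0,0.0,-0.75],0.1],[[0.01,0.1,0.0],[0.0,0.0,-0.76],0.1],[[0.0,0.09,0.0],[0.0,0.0,-0.76],0.1],[[0.01,0.09,0.0],[0.0,0.0,-0.75],0.1]]
end [0.6776 0.126  0.2762] [ 2.000e-02 -1.000e-02 -4.869e+01]
(array([0.67775182, 0.12600893, 0.27617763]), array([[-0.75124423,  0.66002432,  0.        ],
       [ 0.66002432,  0.75124423,  0.        ],
       [ 0.        ,  0.        , -1.        ]])) 86.64
```

Call:
{"method": "servo_tool", "body": {"moves": [[[0,0.09,0],[0,0,-0.76],0.1],[[0.01,0.1,0],[0,0,-0.75],0.1],[[0,0.09,0],[0,0,-0.76],0.1],[[0.01,0.09,0],[0,0,-0.75],0.1],[[0,0.1,0],[0,0,-0.76],0.1],[[0.01,0.09,0],[0,0,-0.76],0.1],[[0,0.1,0],[0,0,-0.75],0.1],[[0.01,0.09,0],[0,0,-0.76],0.1],[[0,0.09,0],[0,0,-0.75],0.1],[[0,0.1,0],[0,0,-0.76],0.1]]}}

```text
time: 4.8
tool_pos: [0.637, 0.104, 0.2761]
eef_rot: [[-0.096, 0.995, 0.001], [0.995, 0.096, -0.001], [-0.001, 0.001, -1.0]]
wrist_force: [-1.6, -2.6, 5.1]
width: 0.225
grip_force: 15.0
```

Call:
{"method": "servo_tool", "body": {"moves": [[[0.01,0.09,0],[0,0,-0.76],0.1],[[0,0.09,0],[0,0,-0.75],0.1],[[0.01,0.1,0],[0,0,-0.76],0.1],[[0,0.09,0],[0,0,-0.76],0.1],[[0.01,0.09,0],[0,0,-0.75],0.1],[[0,0.1,0],[0,0,-0.76],0.1],[[0,0.09,0],[0,0,-0.75],0.1],[[0.01,0.1,0],[0,0,-0.76],0.1],[[0,0.09,0],[0,0,-0.76],0.1],[[0.01,0.09,0],[0,0,-0.75],0.1],[[0,0,0],[0,0,0],0.1],[[0,0,0],[0,0,0],0.1]]}}

```text
time: 6.0
tool_pos: [0.6793, 0.1244, 0.2761]
eef_rot: [[-0.75, 0.662, 0.006], [0.662, 0.75, -0.002], [-0.006, 0.003, -1.0]]
wrist_force: [7.5, -4.6, 4.4]
width: 0.223
grip_force: 15.0
```

Call:
{"method": "servo_tool", "body": {"moves": [[[0,0,0],[0,0,0],0.6],[[0,0,0],[0,0,0],0.6],[[0,0,0],[0,0,0],0.6],[[0,0,-0.45],[0,0,0],0.6],[[0,0,-0.45],[0,0,0],0.6],[[0,0,-0.45],[0,0,0],0.6],[[0,0,-0.45],[0,0,0],0.6],[[0.3,-0.8,0],[0,0,0],0.6],[[0.3,-0.8,0],[0,0,0],0.6],[[0.3,-0.8,0],[0,0,0],0.6],[[0.3,-0.8,0],[0,0,0],0.6],[[0.3,-0.8,0],[0,0,0],0.6],[[0.3,-0.8,0],[0,0,0],0.8],[[0,0,0],[0,0,0],0.8]]}}

```text
time: 7.4
tool_pos: [0.4477, 0.004, 0.3665]
eef_rot: [[-0.75, 0.661, 0.003], [0.661, 0.75, -0.001], [-0.003, 0.001, -1.0]]
wrist_force: [0.7, -0.7, 1.1]
width: 0.743
grip_force: 0.0
```

```bash
python3 - <<'E'
from h import *
A=snap('top','t1');B=snap('side','s1'); print(cur()[0])
a=A['color'][90:225,130:265];b=B['color'][170:330,120:280]
a=cv2.resize(a,(395,395),interpolation=cv2.INTER_CUBIC);b=cv2.resize(b,(395,395),interpolation=cv2.INTER_CUBIC)
o=np.hstack([a,np.zeros((395,5,3),np.uint8),b])
cv2.imwrite('pics/c2.png',np.clip(o*1.4,0,255).astype(np.uint8))
E
```

```text
[0.45069143 0.0051836  0.36526274]
```

View pics/c2.png

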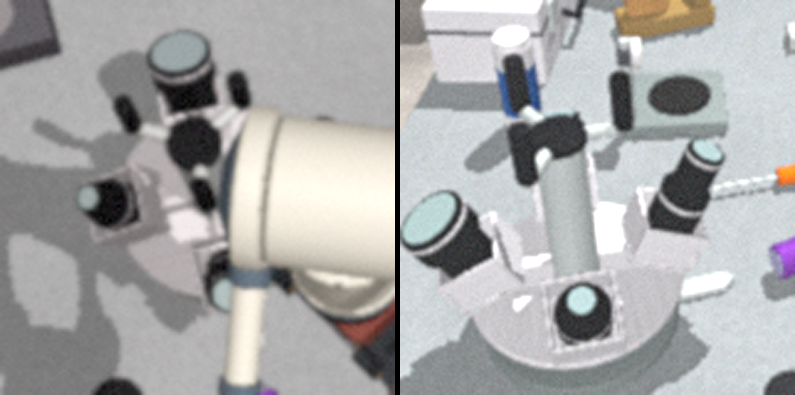

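The picture shows the stepped lens over the pointer, at (708,152) in the side crop, and the arm covering part of the top view. I'll refit with these points.

```bash
python3 - <<'E'
from h import *
t=load('t1');s=load('s1')
T=lambda u,v:np.array([130+u/2.926-.3,90+v/2.926-.3]); S=lambda u,v:np.array([120+(u-400)/2.469-.3,170+v/2.469-.3])
obs=[(t,'hub',T(194,142)),(t,'cone',T(88,197)),(t,'hood',T(180,52)),(t,'h1',T(236,78)),(t,'h2',T(122,104)),
(s,'hub',S(559,132)),(s,'step',S(708,152)),(s,'cone',S(581,298)),(s,'hood',S(433,220)),(s,'h0',S(620,78)),(s,'h1',S(513,62)),(s,'h2',S(521,132))]
p,r=fit(obs,[.63,.166,R(198)]); print(p,np.degrees(p[2]))
for o,q in zip(obs,r): print(o[1],q.round(1))
tip=ray(s,S(731,281),.01);print(tip,np.degrees(np.arctan2(*(tip[:2]-p[:2])[::-1]))%360)
q,r=cur()
f=p[2]; u=np.array([np.cos(f),np.sin(f),0]); d=u*np.sin(R(25))+np.array([0,0,np.cos(R(25))])
base=cyl(p[0],p[1],f,.0877,.0887)
y=np.array([-np.sin(f),np.cos(f),0]); 
if y@r[:,1]<0:y=-y
m=np.column_stack([np.cross(y,-d),y,-d]); g=base+.088*d; print('grasp',g,'y',y); np.savez('g.npz',m=m,g=g,d=d)
pre=g+.10*d
n=14
pp,rr=rows([(q,r)]+line(q,r,pre,m,n),.8)
print((pp-pre))
E
```

```text
[0.6310228  0.16704434 3.4244191 ] 196.20476158702522
hub [-0.7  0.4]
cone [-0.6  0.6]
hood [-0.6  0.4]
h1 [-0.3  0.9]
h2 [-0.4  0.3]
hub [-0.5 -0.4]
step [-0.  -0.6]
cone [-0.   0.7]
hood [-1.4 -1.4]
h0 [-0.  -1.1]
h1 [ 0.2 -2. ]
h2 [-0.9 -2.3]
[0.47117521 0.12055977 0.01      ] 196.21472765809733
grasp [0.51109422 0.13219106 0.16845509] y [-0.27907091  0.9602705  -0.        ]
[[[0.09,0.14,0.15],[-0.16,-0.28,-0.71],0.8],[[0.08,0.15,0.15],[-0.15,-0.29,-0.7],0.8],[[0.08,0.15,0.16],[-0.16,-0.28,-0.71],0.8],[[0.06,0.15,0.15],[-0.15,-0.28,-0.7],0.8],[[0.07,0.15,0.15],[-0.16,-0.29,-0.71],0.8],[[0.05,0.16,0.15],[-0.16,-0.28,-0.7],0.8],[[0.05,0.15,0.16],[-0.15,-0.28,-0.71],0.8],[[0.05,0.16,0.15],[-0.16,-0.29,-0.7],0.8],[[0.03,0.16,0.16],[-0.15,-0.28,-0.71],0.8],[[0.03,0.16,0.16],[-0.16,-0.28,-0.71],0.8],[[0.02,0.16,0.16],[-0.15,-0.29,-0.7],0.8],[[0.02,0.15,0.16],[-0.16,-0.28,-0.71],0.8],[[0.01,0.16,0.16],[-0.16,-0.29,-0.7],0.8],[[0.0,0.15,0.17],[-0.15,-0.28,-0.71],0.8]]
end [0.4708 0.1204 0.2591] [ -23.12  -17.38 -104.31]
[ 2.38782352e-04 -2.46575786e-05  5.27786093e-06]
```

Call:
{"method": "servo_tool", "body": {"moves": [[[0.09,0.14,0.15],[-0.16,-0.28,-0.71],0.8],[[0.08,0.15,0.15],[-0.15,-0.29,-0.7],0.8],[[0.08,0.15,0.16],[-0.16,-0.28,-0.71],0.8],[[0.06,0.15,0.15],[-0.15,-0.28,-0.7],0.8],[[0.07,0.15,0.15],[-0.16,-0.29,-0.71],0.8],[[0.05,0.16,0.15],[-0.16,-0.28,-0.7],0.8],[[0.05,0.15,0.16],[-0.15,-0.28,-0.71],0.8],[[0.05,0.16,0.15],[-0.16,-0.29,-0.7],0.8],[[0.03,0.16,0.16],[-0.15,-0.28,-0.71],0.8],[[0.03,0.16,0.16],[-0.16,-0.28,-0.71],0.8],[[0.02,0.16,0.16],[-0.15,-0.29,-0.7],0.8],[[0.02,0.15,0.16],[-0.16,-0.28,-0.71],0.8],[[0.01,0.16,0.16],[-0.16,-0.29,-0.7],0.8],[[0,0.15,0.17],[-0.15,-0.28,-0.71],0.8],[[0,0,0],[0,0,0],0.8],[[0,0,0],[0,0,0],0.8]]}}

```text
time: 9.1
tool_pos: [0.4712, 0.1208, 0.2581]
eef_rot: [[-0.872, -0.279, 0.403], [-0.253, 0.96, 0.118], [-0.419, 0.001, -0.908]]
wrist_force: [0.3, -0.2, -0.5]
width: 0.803
grip_force: 0.0
```

```bash
python3 - <<'E'
from h import *
G=np.load('g.npz'); p,r=cur(); m,g,d=G['m'],G['g'],G['d']
print(p, r.T@(g-p)*1000, Ro.from_matrix(r.T@m).as_rotvec(), ctrl.state()['joints'])
p,r=rows([(p,r)]+line(p,r,g+.1*d,m,1),.8)
rows([(p,r)]+line(p,r,g,m,5),.8)
A=snap('top','t2');B=snap('side','s2')
b=B['color'][130:280,200:350];a=A['color'][100:200,150:250]
o=np.hstack([cv2.resize(a,(395,395),interpolation=cv2.INTER_CUBIC),cv2.resize(b,(395,395),interpolation=cv2.INTER_CUBIC)])
cv2.imwrite('pics/c3.png',np.clip(o*1.4,0,255).astype(np.uint8))
E
```

```text
[0.471164   0.12078814 0.25806194] [-0.12206427 -0.2567555  98.76111175] [ 0.00064045 -0.00360526 -0.00053591] [ 0.13640731 -0.62085283  1.81567304  0.06194082  1.5183123  -1.7066101 ]
[[[0.0,0.0,-0.02],[0.01,-0.04,-0.01],0.8]]
end [0.4708 0.1207 0.259 ] [ -23.13  -17.4  -104.32]
[[[0.0,0.0,0.4],[0.0,0.0,0.0],0.8],[[0.0,0.0,0.4],[0.0,0.0,0.0],0.8],[[0.0,0.0,0.4],[0.0,0.0,0.0],0.8],[[0.0,0.0,0.4],[0.0,0.0,0.0],0.8],[[0.01,0.0,0.4],[0.0,0.0,0.0],0.8]]
end [0.511  0.1323 0.1681] [ -23.13  -17.4  -104.32]
```

View pics/c3.png

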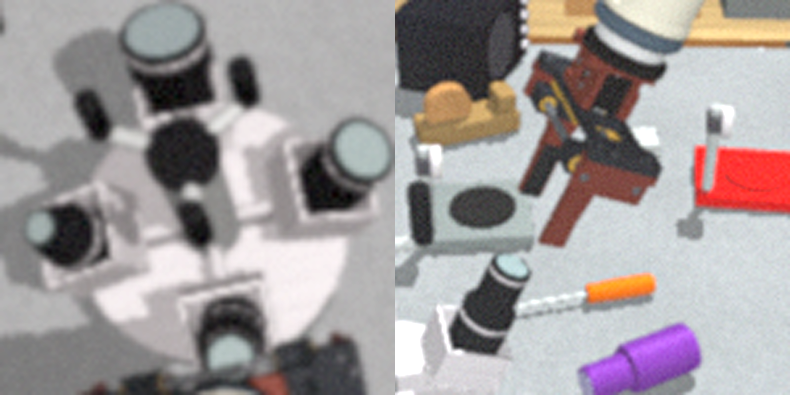

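The open gripper sits in line above the stepped lens, whose top is at (512,265) in the side crop. I'll descend along the lean and close.

Call:
{"method": "servo_tool", "body": {"moves": [[[0,0,0.4],[0,0,0],0.8],[[0,0,0.4],[0,0,0],0.8],[[0,0,0.4],[0,0,0],0.8],[[0,0,0.4],[0,0,0],0.8],[[0,0,0.36],[0,0,0],0.8],[[0,0,0],[0,0,0],0.8]]}}

```text
time: 9.8
tool_pos: [0.5101, 0.1318, 0.1666]
eef_rot: [[-0.873, -0.279, 0.4], [-0.253, 0.96, 0.117], [-0.416, 0.001, -0.909]]
wrist_force: [-1.0, -1.4, -1.6]
width: 0.799
grip_force: 0.0
```

Call:
{"method": "servo_tool", "body": {"moves": [[[0,0,0],[0,0,0],0.2],[[0,0,0],[0,0,0],0.2],[[0,0,0],[0,0,0],0.2],[[0,0,0],[0,0,0],0.2],[[0,0,0],[0,0,0],0.2],[[0,0,0],[0,0,0],0.2]], "squeeze": 30}}

```text
time: 10.4
tool_pos: [0.5109, 0.1319, 0.1706]
eef_rot: [[-0.87, -0.28, 0.406], [-0.254, 0.96, 0.118], [-0.422, -0.0, -0.906]]
wrist_force: [-1.2, -2.0, 3.2]
width: 0.447
grip_force: 30.0
```

Call:
{"method": "servo_tool", "body": {"moves": [[[0,0,-0.1],[0,0,0],0.2],[[0,0,-0.2],[0,0,0],0.2],[[0,0,-0.25],[0,0,0],0.2],[[0,0,-0.25],[0,0,0],0.2],[[0,0,-0.25],[0,0,0],0.2],[[0,0,-0.25],[0,0,0],0.2],[[0,0,-0.25],[0,0,0],0.2],[[0,0,-0.25],[0,0,0],0.2],[[0,0,-0.2],[0,0,0],0.2],[[0,0,0],[0,0,0],0.2],[[0,0,0],[0,0,0],0.2]]}}

```text
time: 11.5
tool_pos: [0.4702, 0.1201, 0.2603]
eef_rot: [[-0.871, -0.28, 0.404], [-0.254, 0.96, 0.118], [-0.421, -0.0, -0.907]]
wrist_force: [0.9, 0.3, -4.0]
width: 0.452
grip_force: 30.0
```

```bash
python3 - <<'E'
from h import *
s=ctrl.state();print(s['wrist_force'],s['wrist_torque'],s['width'],s['joints'])
A=snap('top','t3');B=snap('side','s3')
b=B['color'][100:300,180:380];a=A['color'][100:250,130:280]
o=np.hstack([cv2.resize(a,(395,395),interpolation=cv2.INTER_CUBIC),cv2.resize(b,(395,395),interpolation=cv2.INTER_CUBIC)])
cv2.imwrite('pics/c4.png',np.clip(o*1.4,0,255).astype(np.uint8))
p,r=cur(); print(p)
up=np.array([.43,.02,.28])
# upright yaw: choose y perpendicular to gauge direction (column at ~43deg+7=40deg) -> y at ~130deg
r1=rotd(115)
p,r=rows([(p,r)]+line(p,r,up,r1,8),.2)
rows([(p,r)]+line(p,r,[.5585,-.212,.28],r,10),.2)
E
```

```text
[ 0.90880456  0.31122815 -4.01533081] [-0.09770954  0.40581513 -0.00528251] 0.45159822424830326 [ 0.13501446 -0.62468481  1.81454623  0.06235398  1.52141476 -1.70871901]
[0.47004893 0.12014154 0.25926553]
[[[0.13,-0.21,-0.12],[-0.04,0.54,-0.19],0.2],[[0.14,-0.21,-0.11],[-0.04,0.54,-0.19],0.2],[[0.15,-0.21,-0.1],[-0.04,0.54,-0.18],0.2],[[0.15,-0.2,-0.1],[-0.04,0.54,-0.19],0.2],[[0.17,-0.2,-0.08],[-0.05,0.54,-0.19],0.2],[[0.18,-0.2,-0.08],[-0.04,0.54,-0.19],0.2],[[0.18,-0.19,-0.08],[-0.04,0.54,-0.19],0.2],[[0.19,-0.19,-0.06],[-0.04,0.54,-0.18],0.2]]
end [0.43   0.0198 0.2801] [-2.0000e-02 -0.0000e+00 -1.1497e+02]
[[[-0.04,-0.53,0.0],[0.0,0.0,0.0],0.2],[[-0.03,-0.53,0.0],[0.0,0.0,0.0],0.2],[[-0.04,-0.53,0.0],[0.0,0.0,0.0],0.2],[[-0.04,-0.53,0.0],[0.0,0.0,0.0],0.2],[[-0.04,-0.52,0.0],[0.0,0.0,0.0],0.2],[[-0.03,-0.53,0.0],[0.0,0.0,0.0],0.2],[[-0.04,-0.53,0.0],[0.0,0.0,0.0],0.2],[[-0.04,-0.53,0.0],[0.0,0.0,0.0],0.2],[[-0.03,-0.53,0.0],[0.0,0.0,0.0],0.2],[[-0.04,-0.53,0.0],[0.0,0.0,0.0],0.2]]
end [ 0.5585 -0.2121  0.2801] [-2.0000e-02 -0.0000e+00 -1.1497e+02]
```

View pics/c4.png

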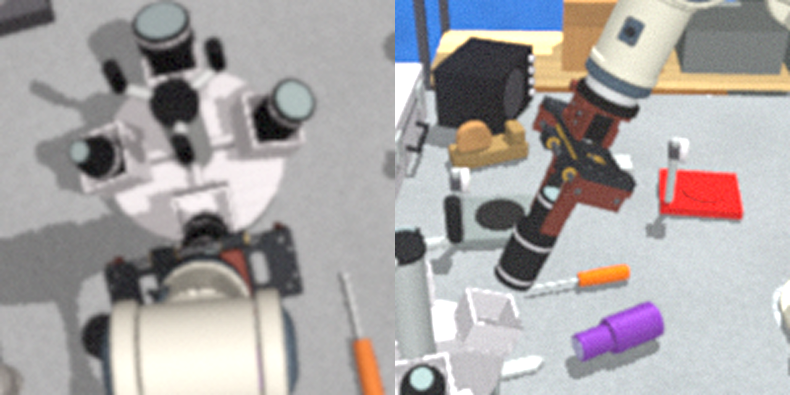

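The lens is clear of its pocket, held in line with the fingers, with its foot at (515,275). I'll bring it upright away from the stand, then carry it over the pad.

Call:
{"method": "servo_tool", "body": {"moves": [[[0.13,-0.21,-0.12],[-0.04,0.54,-0.19],0.2],[[0.14,-0.21,-0.11],[-0.04,0.54,-0.19],0.2],[[0.15,-0.21,-0.1],[-0.04,0.54,-0.18],0.2],[[0.15,-0.2,-0.1],[-0.04,0.54,-0.19],0.2],[[0.17,-0.2,-0.08],[-0.05,0.54,-0.19],0.2],[[0.18,-0.2,-0.08],[-0.04,0.54,-0.19],0.2],[[0.18,-0.19,-0.08],[-0.04,0.54,-0.19],0.2],[[0.19,-0.19,-0.06],[-0.04,0.54,-0.18],0.2],[[0,0,0],[0,0,0],0.2]]}}

```text
time: 12.5
tool_pos: [0.4309, 0.0192, 0.2802]
eef_rot: [[-0.907, -0.421, 0.0], [-0.421, 0.907, -0.0], [-0.0, -0.0, -1.0]]
wrist_force: [-0.3, 0.1, -4.1]
width: 0.451
grip_force: 30.0
```

Call:
{"method": "servo_tool", "body": {"moves": [[[-0.04,-0.4,0],[0,0,0],0.2],[[-0.03,-0.53,0],[0,0,0],0.2],[[-0.04,-0.53,0],[0,0,0],0.2],[[-0.04,-0.53,0],[0,0,0],0.2],[[-0.04,-0.52,0],[0,0,0],0.2],[[-0.03,-0.53,0],[0,0,0],0.2],[[-0.04,-0.53,0],[0,0,0],0.2],[[-0.04,-0.53,0],[0,0,0],0.2],[[-0.03,-0.53,0],[0,0,0],0.2],[[-0.04,-0.53,0],[0,0,0],0.2],[[0,-0.13,0],[0,0,0],0.2],[[0,0,0],[0,0,0],0.2],[[0,0,0],[0,0,0],0.2]]}}

```text
time: 13.8
tool_pos: [0.5586, -0.2112, 0.281]
eef_rot: [[-0.906, -0.423, 0.002], [-0.423, 0.906, 0.001], [-0.002, 0.0, -1.0]]
wrist_force: [0.2, 0.3, -4.7]
width: 0.452
grip_force: 30.0
```

```bash
python3 - <<'E'
from h import *
s=ctrl.state();print(s['tool_pos'],s['eef_rot'],s['wrist_force'],s['wrist_torque'],s['width'],s['joints'])
A=snap('top','t4');B=snap('side','s4')
k=.64
b=B['color'][90:250,160:320];a=A['color'][100:250,250:400]
o=np.hstack([cv2.resize(a,(395,395),interpolation=cv2.INTER_CUBIC),cv2.resize(b,(395,395),interpolation=cv2.INTER_CUBIC)])
cv2.imwrite('pics/c5.png',np.clip(o*1.4,0,255).astype(np.uint8))
p,r=cur()
print('expected foot px in side crop',[395+(proj(B,p+r[:,2]*h)-[160,90])[0]*395/160 for h in(.088,0)],[(proj(B,p+r[:,2]*h)-[160,90])[1]*395/160 for h in(.088,0)])
E
```

```text
[ 0.55858945 -0.21119377  0.28097728] [[-9.06330015e-01 -4.22566340e-01  1.89506987e-03]
 [-4.22564887e-01  9.06331969e-01  1.13042583e-03]
 [-2.19524231e-03  2.23748874e-04 -9.99997565e-01]] [ 0.24482487  0.25130409 -4.66908739] [ 0.10065159 -0.07555936  0.01265076] 0.4515463424635162 [-4.19493971e-01  1.02785016e-01  1.11441842e+00  1.92235498e-03
  1.92311828e+00 -2.42590058e+00]
expected foot px in side crop [np.float64(570.761025161551), np.float64(568.47298933302)] [np.float64(188.88331159968536), np.float64(128.6151561995062)]
```

View pics/c5.png

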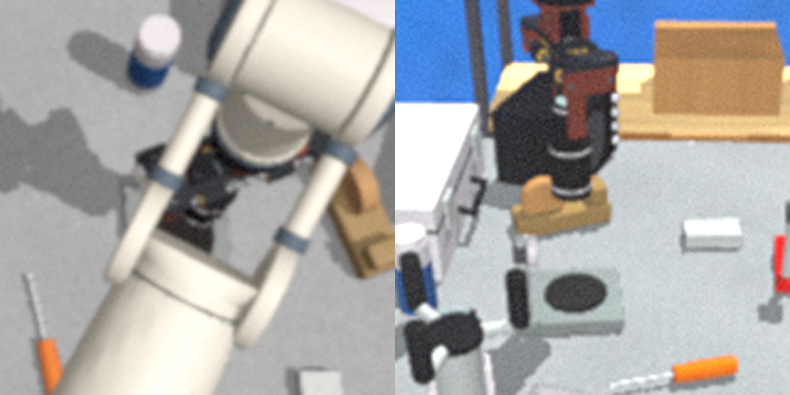

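The lens hangs upright with its foot at (571,190), within a pixel of where it should be, above the pad at (576,292). Lowering.

Call:
{"method": "servo_tool", "body": {"moves": [[[0,0,0.4],[0,0,0],0.2],[[0,0,0.5],[0,0,0],0.2],[[0,0,0.5],[0,0,0],0.2],[[0,0,0.5],[0,0,0],0.2],[[0,0,0.5],[0,0,0],0.2],[[0,0,0.4],[0,0,0],0.2],[[0,0,0.2],[0,0,0],0.2],[[0,0,0],[0,0,0],0.2],[[0,0,0],[0,0,0],0.2]]}}

```text
time: 14.8
tool_pos: [0.5592, -0.2119, 0.1324]
eef_rot: [[-0.906, -0.423, 0.003], [-0.423, 0.906, -0.0], [-0.003, -0.002, -1.0]]
wrist_force: [-0.9, 0.5, -4.0]
width: 0.449
grip_force: 30.0
```

Call:
{"method": "servo_tool", "body": {"moves": [[[0,0,0.04],[0,0,0],0.2],[[0,0,0.04],[0,0,0],0.2],[[0,0,0],[0,0,0],0.2]]}}

```text
time: 15.1
tool_pos: [0.559, -0.2121, 0.1275]
eef_rot: [[-0.907, -0.422, 0.002], [-0.422, 0.907, 0.0], [-0.002, -0.001, -1.0]]
wrist_force: [0.3, 0.7, -4.3]
width: 0.452
grip_force: 30.0
```

Call:
{"method": "servo_tool", "body": {"moves": [[[0,0,0.04],[0,0,0],0.2],[[0,0,0.04],[0,0,0],0.2],[[0,0,0],[0,0,0],0.2]]}}

```text
time: 15.4
tool_pos: [0.5586, -0.212, 0.1226]
eef_rot: [[-0.907, -0.422, 0.001], [-0.422, 0.907, 0.001], [-0.001, 0.0, -1.0]]
wrist_force: [-0.1, 0.1, -3.8]
width: 0.454
grip_force: 30.0
```

Call:
{"method": "servo_tool", "body": {"moves": [[[0,0,0.04],[0,0,0],0.2],[[0,0,0.04],[0,0,0],0.2],[[0,0,0],[0,0,0],0.2]]}}

```text
time: 15.7
tool_pos: [0.5587, -0.2119, 0.1186]
eef_rot: [[-0.907, -0.422, 0.001], [-0.422, 0.907, 0.001], [-0.001, 0.0, -1.0]]
wrist_force: [-0.4, 0.5, -4.0]
width: 0.454
grip_force: 30.0
```

Call:
{"method": "servo_tool", "body": {"moves": [[[0,0,0.04],[0,0,0],0.2],[[0,0,0],[0,0,0],0.2]]}}

```text
time: 15.9
tool_pos: [0.5587, -0.212, 0.1168]
eef_rot: [[-0.907, -0.422, 0.001], [-0.422, 0.907, 0.001], [-0.001, -0.0, -1.0]]
wrist_force: [0.0, 0.2, -4.7]
width: 0.449
grip_force: 30.0
```

Call:
{"method": "servo_tool", "body": {"moves": [[[0,0,0.03],[0,0,0],0.2],[[0,0,0],[0,0,0],0.2]]}}

```text
time: 16.1
tool_pos: [0.559, -0.2121, 0.1161]
eef_rot: [[-0.906, -0.422, 0.002], [-0.422, 0.906, 0.0], [-0.002, -0.001, -1.0]]
wrist_force: [0.2, 0.1, -2.6]
width: 0.45
grip_force: 30.0
```

Call:
{"method": "servo_tool", "body": {"moves": [[[0,0,0.03],[0,0,0],0.2],[[0,0,0],[0,0,0],0.2]]}}

```text
time: 16.3
tool_pos: [0.5593, -0.212, 0.116]
eef_rot: [[-0.906, -0.422, 0.004], [-0.422, 0.906, -0.0], [-0.003, -0.002, -1.0]]
wrist_force: [-0.7, 1.3, 4.1]
width: 0.451
grip_force: 30.0
```

Call:
{"method": "servo_tool", "body": {"moves": [[[0,0,0],[0,0,0],0.6],[[0,0,0],[0,0,0],0.75],[[0,0,0],[0,0,0],0.75],[[0,0,0],[0,0,0],0.75],[[0,0,0],[0,0,0],0.75],[[0,0,-0.2],[0,0,0],0.75],[[0,0,-0.4],[0,0,0],0.75],[[0,0,-0.6],[0,0,0],0.75],[[0,0,-0.6],[0,0,0],0.75],[[0,0,-0.6],[0,0,0],0.75],[[0,0,-0.6],[0,0,0],0.75],[[0.6,0,0],[0,0,0],0.75],[[0.6,-0.4,0],[0,0,0],0.75],[[0.6,-0.4,0],[0,0,0],0.75],[[0.6,-0.4,0],[0,0,0],0.75],[[0,0,0],[0,0,0],0.75]]}}

```text
time: 17.9
tool_pos: [0.4751, -0.3176, 0.2647]
eef_rot: [[-0.911, -0.412, 0.001], [-0.412, 0.911, -0.002], [0.0, -0.002, -1.0]]
wrist_force: [-0.4, 1.0, 0.1]
width: 0.75
grip_force: 0.0
```

```bash
python3 - <<'E'
from h import *
A=snap('top','t6');B=snap('side','s6'); print(cur()[0])
b=B['color'][130:330,120:320];a=A['color'][90:290,150:350]
o=np.hstack([cv2.resize(a,(395,395),interpolation=cv2.INTER_CUBIC),cv2.resize(b,(395,395),interpolation=cv2.INTER_CUBIC)])
cv2.imwrite('pics/c6.png',np.clip(o*1.4,0,255).astype(np.uint8))
f=lambda z:(395+(proj(B,[.559,-.212,z])-[120,130])[0]*1.975,(proj(B,[.559,-.212,z])-[120,130])[1]*1.975)
print(f(.155),f(.025))
E
```

```text
[ 0.47687583 -0.31494762  0.26460718]
(np.float64(615.3277670816733), np.float64(91.65896920771493)) (np.float64(617.8682352688352), np.float64(153.49623687926632))
```

View pics/c6.png

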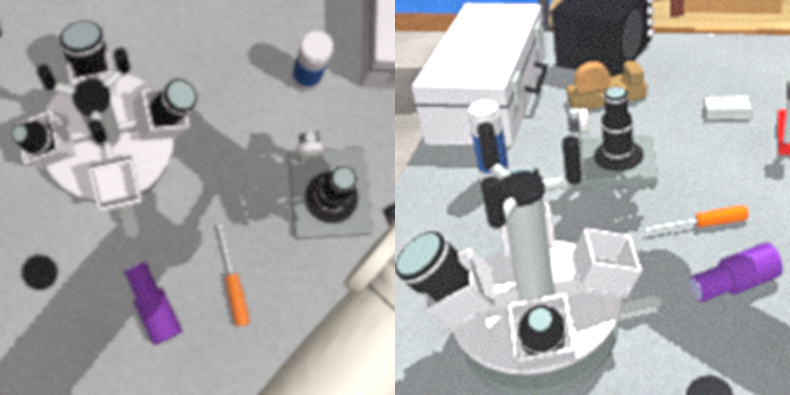

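The lens stands upright in the middle of the pad (side view, foot at (618,155)). The other three lenses are in their pockets, nothing else has moved, and the arm is clear.

```bash
python3 -c "
from rig import ctrl; print(ctrl.finish_job())"
```

```text
the job is handed in; nothing more can be done
None
```

The stepped lens was turned to the pointer, lifted out along its lean and set upright, centred on the rubber pad; the other three lenses are still in their pockets, nothing else on the bench was moved, and the job is handed in.

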